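Shim a battery module under its hold-down clamp

ROBOT

A 7-joint arm with a two-finger parallel gripper is mounted at the origin on the work surface. World frame = base frame: x ahead of the robot, y to its left, z up, the work surface at z = 0. Lengths are in m, angles in rad, forces in N, time in s.
With the tool pointing down it reaches from about 0.425 to 0.95 m from the base axis. Payload 4.7 kg.
Tool frame: the origin (TCP) lies between the finger pads, 19 mm behind the fingertips; this is the grasp point; z points along the fingers, y is the line along which they close (so a half turn about z gives the same grasp; the last joint's range is limited). The gripper opens to 87 mm and grips with 3 to 60 N. Pads are 19 mm wide; open, the fingers measure 117 mm over their backs; the gripper's body (75 mm by 190 mm) begins 51 mm behind the grasp point.
Start: joints at [1.103, 0.469, -0.049, 1.532, 0.024, 1.141, -0.082], TCP at [0.287, -0.611, 0.241] pointing down, gripper open.
Joint ranges: [-2.59, 2.59], [-0.33, 1.99], [-1.39, 1.29], [0.1, 2.45], [-1.04, 4.18], [0.21, 1.99], [-2.66, 2.66]. Speed limits (rad/s): [2.57, 2.57, 3.14, 3.14, 3.14, 3.14, 3.14].

INTERFACE

Orientations are given as a unit quaternion [w, x, y, z].
In Python, from plant import manip, eyes, job_done gives the robot as it stands.
- The arm moves only by the tool send_rows, never from a script. Its argument "steps" is a list of rows, each a list of 3 entries, a list of its own where there are three numbers: the shift along the tool's x, y, z in cm, then the turn, a rotation vector about the tool's x, y, z in degrees, then the finger opening in cm, from 0 to 8.7. In form: [[[tx, ty, tz], [ax, ay, az], grip], ...]. A call has 1 to 12 rows; each row shifts and turns the commanded pose from where the row before left it, along the tool's axes as they then stand; what a row does not reach is not made up. A row lasts 1/12 s, in which the tool goes at most 41.7 mm and 7.16 degrees, less where a joint would pass 70% of its speed; a pose out of reach is approached as far as the arm can. A call is refused whole if a number of a shift passes 4.17 or a number of a turn 7.16, either way. A call with a gripper value outside its range is refused whole. The fingers move at their own pace and stop on an object; the grip force is fixed at half the most. Time passes only in rows, so rows that do not move let the fingers close. It gives the time, the measured TCP pose, the force, the opening and the grip force at its end, in the units of the state.
- manip.observe(): the state, without advancing time (a new reading comes with each control period).
- eyes.get_image(name): name is "scene" or "top" or "wrist"; returns (picture, depth): 420x560x3 uint8, red, green, blue; 420x560 float32, m along the optical axis (not along the pixel's ray), 0 where there is no reading.
- eyes.get_calibration(name): a dict with "fx", "fy", "cx", "cy" (pixels), "k1" (the pictures are not rectified: a ray, as slopes to the right and down, at radius r is drawn at 1 + k1 r^2 times it, then the intrinsics apply), "T" (4x4, takes a point from camera to world coordinates). Camera axes: x right, y up, looking along -z (the intrinsics and any distortion apply to the point x, -y, -z); pixel columns grow to the right and rows downward; lengths in m; the calibration is good to about 2 mm. A picture is of the moment at which its call begins: read the wrist's pose just before it. get_calibration takes no time and is no camera call; for the wrist camera it gives the pose at the moment of the call.
- job_done(): hands the job in; it is judged then, once.
The state is a dict: "time_s": time; "joint_positions": joint angles; "joint_vel": joint speeds; "tau": joint torques, N m; "tcp_pos": TCP position; "orientation": TCP orientation; "contact_force": force on the tool from outside, world axes, zero at the start; "ft_torque": the same for the moment, N m; "gripper_width": finger opening in m; "gripper_force": force on a finger pad.
Only numpy, scipy, OpenCV 4.12 (cv2) and the standard library are available. Lean on these libraries where they do the work, as an engineer would, in place of code of your own. Each camera call takes 0.05 s, during which the arm holds its last target. There are 200 camera calls.

TASK

Swing the clamp arm up until it stands straight up. Then add shim plates from the mat, flat, centred and square on top of the battery module, as many as it takes and no more, until the lowered arm's foot closes on the stack before the arm comes down onto its own stop. The program finishes while still holding the arm by its ball knob and pressing the knob down firmly, with about 10 N, so that the foot clamps the stack; leave spare shims lying on the bench and do not disturb the other things.

Things in the scene. Friction and masses are not known exactly. Their poses are not given: they have to be found in the camera images.
- clamp (a joint): Hinge angle of the clamp arm (rad): 0 = level, down on its stop; 1.571 = straight up; grows as the arm rises, to 2.1 leaning back away from the robot. A stiff friction hinge (about 0.35 N m, plus up to 0.2 N m from the arm's weight): the arm stays at any angle where it is left, and moves with 1 to 3.5 N at the knob; only the part of the push above that reaches the foot, about doubled.
- clamp_knob (a point): Centre of the black ball knob, 30 mm diameter, at the free end of the steel clamp arm, 165 mm from the hinge axis. The arm bar is 16 mm wide and 11 mm thick and runs from the hinge to the knob.
- clamp_foot (a point): Lowest point of the clamp's domed rubber foot (22 mm diameter dome under the bar), 90 mm from the hinge axis along the arm and 35 mm below the arm's centre line. With the arm on its stop (joint 0) this point is 100 mm above the bench, over the middle of the module's top.
- clamp_hinge (a point): Point on the hinge axis, 135 mm above the bench, 90 mm beyond the module's centre along the fixture's +x, between two 132 mm tall steel cheeks whose tops are 150 mm above the bench (they are 36 mm wide overall in y and 34 mm in x). The axis is along the fixture's y; at joint 0 the arm points along the fixture's -x, roughly towards the robot.
- fixture: Fixed plywood base, 270 x 150 x 18 mm, carrying the clamp hinge; origin on the bench directly below the module's centre, x towards the hinge, z up.
- module: Fixed grey battery module, 70 x 50 mm (x, y) and 30 mm high, on a column whose height differs from run to run; origin at the centre of its flat top face, axes as the fixture's. The top is 78 to 98 mm above the bench, so the gap to the foot of the fully lowered arm is 2 to 22 mm: one or two shims. With the right number the arm stops on the stack at a joint value of at most about 0.14.
- mat: Fixed black rubber mat, 340 x 260 x 3 mm, on which the shims lie; origin at the centre of its underside.
- shim0: Loose aluminium shim plate, 60 x 44 x 12 mm (x, y, z), 70 g nominal; origin at the centre of its underside, x along its 60 mm length. Lies flat on the 3 mm mat at the start. All three are alike.
- shim1: Loose aluminium shim plate, 60 x 44 x 12 mm (x, y, z), 70 g nominal; origin at the centre of its underside, x along its 60 mm length. Lies flat on the 3 mm mat at the start. All three are alike.
- shim2: Loose aluminium shim plate, 60 x 44 x 12 mm (x, y, z), 70 g nominal; origin at the centre of its underside, x along its 60 mm length. Lies flat on the 3 mm mat at the start. All three are alike.
- spool: Bystander: spool of nickel strip, 68 mm diameter, 26 mm high, on the bench; origin at the centre of its underside. Leave alone.
- driver: Bystander: screwdriver lying on the bench. Leave alone.
- parts_bin: Bystander: open grey parts bin, 120 x 160 x 50 mm; origin at the centre of its underside. Leave alone.
Things that resemble listed ones, but are neither listed nor needed, are in the scene too. Leave any blue look-alike of the shim0 alone.

How it is judged:
By the outcome, as a careful person would: the job done as asked, in the order asked, and still so for the second after the job is handed in, while the arm keeps its last pose, push and grip.
It also fails if it takes over 72 s, if anything falls off the work surface, if the arm or the gripper's body presses on something with over 40 N, if the wrist force passes 120 N, or if a joint passes its speed limit or range.

## Working session

There is one attempt and no reset: what is moved stays moved. The work goes in short steps, Python scripts to look and compute and a tool call to move; the robot and the scene stay as the last step left them, time stands still between calls to the robot, and variables do not carry over. Pictures are saved under pics/ and viewed, at most 10 in all, crops included, and the job is handed in when it is done.

Besides the shell and the picture viewer there is one more tool, called after ">>>" by a JSON object that holds its "api" and its "payload". send_rows: Moves the arm, as the interface text tells. Its arguments: {"type":"object","properties":{"steps":{"type":"array"}},"required":["steps"]}

```bash
ls; mkdir -p pics
cat > h.py <<'E'
import numpy as np, cv2
from plant import manip, eyes, job_done
def cloud(name):
    c=eyes.get_calibration(name); im,d=eyes.get_image(name)
    v,u=np.mgrid[0:420,0:560]
    K=np.array([[c['fx'],0,c['cx']],[0,c['fy'],c['cy']],[0,0,1.]])
    p=cv2.undistortPoints(np.stack([u,v],-1).reshape(-1,1,2).astype(np.float64),K,np.array([c['k1'],0,0,0.]) ).reshape(420,560,2)
    P=np.stack([p[...,0]*d,-p[...,1]*d,-d,np.ones_like(d)],-1)@np.array(c['T']).T
    P=P[...,:3]; P[d==0]=np.nan
    return im,d,P
def save(n,im): cv2.imwrite('pics/'+n+'.png',im[...,::-1])
E
python3 - <<'E'
from h import *
for n in ['scene','top']:
    im,d,P=cloud(n); save(n,im); np.savez('/tmp/'+n,im=im,P=P,d=d)
s=manip.observe(); print(s)
E
```

```text
pics
{'time_s': 0.1, 'joint_positions': array([ 1.10310097,  0.46941423, -0.04859993,  1.53356553,  0.024103  ,
        1.14099695, -0.08229826]), 'joint_vel': array([ 1.29315808e-03, -2.96805510e-04, -2.44215982e-05, -3.96955305e-03,
        4.22894900e-04, -7.29042334e-04, -1.45026435e-03]), 'tau': array([ 2.05612123e-04, -5.09170461e+01, -8.12863698e-02, -2.36828238e+01,
       -6.14224887e-02,  3.44591949e-02,  3.17885520e-05]), 'tcp_pos': array([ 0.28657511, -0.61059132,  0.24027211]), 'orientation': array([-8.70310781e-04,  9.76024376e-01,  2.17659387e-01, -2.26024087e-04]), 'contact_force': array([ 0.08462581, -1.10180772,  0.29108724]), 'ft_torque': array([-0.04118908,  0.01259674,  0.00567792]), 'gripper_force': 0.0, 'gripper_width': 0.08691964297919673}
```

View pics/top.png

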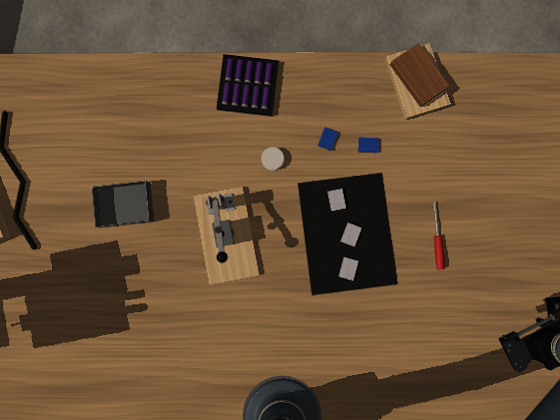

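View pics/scene.png

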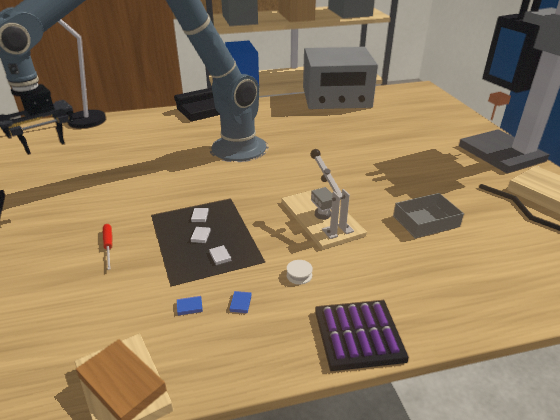

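The top view shows three grey shims on the mat at (337,200), (351,235) and (348,269). The blue look-alikes at (329,139) and (369,145) are off the mat and the wrong colour. The clamp knob is at (222,257), the hinge at about (220,203) and the module at about (223,232). The scene view shows the arm already partly raised. Next I measure these.

```bash
python3 - <<'E'
from h import *
z=np.load('/tmp/top.npz'); im,P=z['im'].astype(int),z['P']
print('cam',eyes.get_calibration('top')['T'][:3,3], eyes.get_calibration('top')['fx'])
def rect(mask,name):
    q=P[mask]; q=q[~np.isnan(q[:,0])]
    r=cv2.minAreaRect((q[:,:2]*1000).astype(np.float32)); print(name,len(q),'c',np.round(r[0],1),'size',np.round(r[1],1),'ang',round(r[2],1),'zmed',np.round(np.median(q[:,2])*1000,1),'mean',np.round(q[:,:2].mean(0)*1000,1))
reg=np.zeros((420,560),bool); reg[170:300,295:400]=1
br=(im.min(-1)>100)&reg
n,l,st,c=cv2.connectedComponentsWithStats(br.astype(np.uint8))
for i in range(1,n):
    if st[i,4]>80: rect(l==i,('shim',c[i]))
# mat
rect((im.max(-1)<60)&reg&(P[...,2]<.02),'mat')
# fixture base
reg=np.zeros((420,560),bool); reg[175:295,185:270]=1
rect(reg&(abs(P[...,2]-.018)<.006)&(im[...,0]-im[...,2]>40),'base')
rect(reg&(abs(P[...,2]-.088)<.016),'modulez')
m=reg&(P[...,2]>.06)
for v in range(190,270,3):
    row=[(u,int(P[v,u,2]*1000)) for u in range(195,250) if m[v,u]]
    print(v,row[::2])
k=reg&(P[...,2]>.12)&(im.max(-1)<60)
rect(k,'knob')
print(P[257,222],P[203,220])
E
python3 - <<'E'
import cv2
a=cv2.imread('pics/top.png')[180:295,185:400]
cv2.imwrite('pics/crop1.png',cv2.resize(a,None,fx=3.7,fy=3.7,interpolation=cv2.INTER_CUBIC))
E
```

```text
cam [5.29503002e-01 1.15669530e-03 1.42485318e+00] 472.19860113520514
('shim', array([336.59507042, 199.54577465])) 280 c [ 636.6 -167.6] size [58.5 44.2] ang 10.9 zmed 14.4 mean [ 636.3 -167.2]
('shim', array([350.65734266, 234.42657343])) 285 c [ 531.6 -208.6] size [42.9 58.7] ang 69.5 zmed 14.5 mean [ 531.8 -207.9]
('shim', array([348.17241379, 268.48275862])) 288 c [ 430.  -200.7] size [44.7 58.2] ang 73.8 zmed 14.3 mean [ 430.7 -199.2]
mat 8661 c [ 534.5 -184.8] size [339.7 291.3] ang 6.8 zmed 2.5 mean [ 534.9 -198.7]
base 2783 c [531.  164.1] size [270.3 149.6] ang 10.7 zmed 17.8 mean [509.9 166.4]
modulez 306 c [570.4 171.2] size [139.4  52.7] ang 11.2 zmed 92.7 mean [541.4 157.1]
190 []
193 []
196 [(207, 146), (209, 137), (219, 149), (221, 126)]
199 [(208, 152), (210, 130), (212, 95), (216, 133), (218, 137), (220, 148), (222, 140), (224, 61)]
202 [(206, 135), (208, 147), (210, 145), (212, 143), (214, 139), (216, 142), (218, 136), (220, 145), (222, 128), (224, 79)]
205 [(209, 148), (211, 137), (213, 144), (215, 144), (217, 147), (219, 131), (221, 144), (223, 119), (225, 63)]
2
[... 1011 characters left out ...]
87), (221, 188), (223, 182), (225, 96), (227, 92), (229, 90), (231, 96), (233, 90)]
244 [(216, 92), (218, 189), (220, 188), (222, 189), (224, 91), (226, 88), (228, 91), (230, 91), (232, 92)]
247 [(217, 90), (219, 190), (221, 187), (223, 190)]
250 [(218, 195), (220, 193), (222, 197), (224, 197)]
253 [(219, 206), (221, 205), (223, 209), (225, 207)]
256 [(217, 202), (219, 211), (221, 214), (223, 208), (225, 208), (227, 203)]
259 [(217, 209), (219, 214), (221, 214), (223, 215), (225, 205), (227, 201)]
262 [(219, 199), (221, 205), (223, 208), (225, 202)]
265 []
268 []
knob 214 c [549.8 171.5] size [178.2  48. ] ang 7.4 zmed 180.4 mean [538.5 162.3]
[nan nan nan] [0.61817573 0.16503924 0.14860488]
```

View pics/crop1.png

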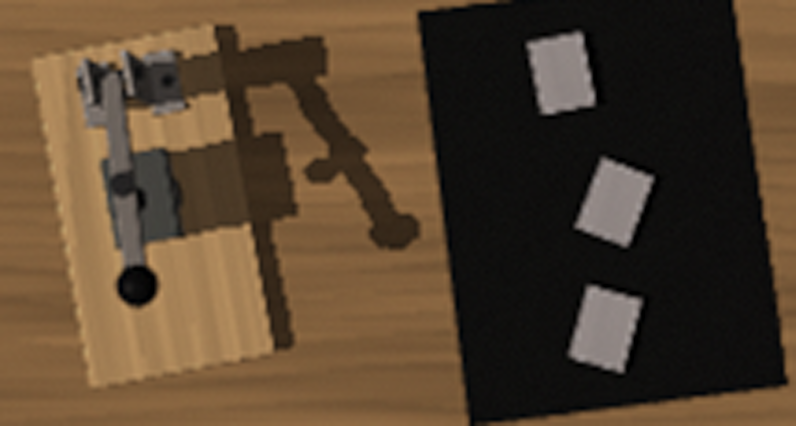

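The enlarged crop confirms that the three grey plates on the mat are the shims, at crop pixels (560,73), (615,203) and (606,330). I'll use the far one, at (636,-167) mm, because its yaw matches the fixture's. Next I measure the clamp in fixture axes.

```bash
cat >> h.py <<'E'
from scipy.spatial.transform import Rotation as R
from scipy.optimize import least_squares
YAW=np.radians(10.8)
def fx(p): # world -> fixture-axes (rotated only)
    c,s=np.cos(YAW),np.sin(YAW); p=np.asarray(p); return np.stack([c*p[...,0]+s*p[...,1],-s*p[...,0]+c*p[...,1],p[...,2]],-1)
def unfx(p):
    c,s=np.cos(YAW),np.sin(YAW); p=np.asarray(p); return np.stack([c*p[...,0]-s*p[...,1],s*p[...,0]+c*p[...,1],p[...,2]],-1)
def delta(target,yaw=YAW):
    s=manip.observe(); q=s['orientation']; r=R.from_quat([q[1],q[2],q[3],q[0]])
    rt=R.from_euler('z',yaw)*R.from_euler('x',np.pi)
    print('t',s['time_s'],'tcp',np.round(s['tcp_pos']*1000,1),'F',np.round(s['contact_force'],1),'w',s['gripper_width'])
    print(' shift in target frame cm',np.round(rt.inv().apply(np.asarray(target)-s['tcp_pos'])*100,2),'rotvec tool deg',np.round(np.degrees((r.inv()*rt).as_rotvec()),2))
E
python3 - <<'E'
from h import *
for n in ['top','scene']:
    z=np.load('/tmp/%s.npz'%n); im,P=z['im'].astype(int),z['P']; F=fx(P)*1000
    c=fx(np.array([.531,.1641,0]))*1000
    m=(abs(F[...,0]-c[0])<140)&(abs(F[...,1]-c[1])<80)
    print(n,'base ctr fx',c)
    top=m&(abs(F[...,2]-92.7)<5)&(F[...,0]<c[0]+60)
    q=F[top]; print('module',len(q),np.percentile(q,[2,50,98],0).round(1))
    k=m&(F[...,2]>180)&(im.max(-1)<70)
    q=F[k]; q=q[q[:,0]<np.percentile(q[:,0],5)+32]
    f=least_squares(lambda a:np.linalg.norm(q-a,axis=1)-15,q.mean(0)-[0,0,10],loss='soft_l1')
    print('knob',len(q),q.min(0),q.max(0),f.x,f.cost/len(q))
    b=m&(F[...,2]>110)&(F[...,0]>c[0]+45); q=F[b]; print('cheeks',len(q),np.percentile(q,[2,50,98],0).round(1))
    b=m&(F[...,2]>145)&(im.max(-1)>70); q=F[b]; A=np.polyfit(q[:,0],q[:,2],1); print('bar slope',np.degrees(np.arctan(A[0])),'y',np.median(q[:,1]),np.polyfit(q[:,0],q[:,1],1)[0])
    delta(unfx(f.x/1000))
E
```

```text
top base ctr fx [552.34380386  61.6938598    0.        ]
module 254 [[523.8  36.   88.5]
 [556.9  50.2  92.8]
 [591.2  85.   97.3]]
knob 88 [482.73137027  48.4959625  197.37673595] [509.81923976  73.26600809 216.82468397] [495.02614919  61.35434287 197.47947052] 0.8399727838234718
cheeks 242 [[599.5  39.8 118.7]
 [638.3  60.  146.4]
 [662.9  81.9 160.9]]
bar slope -20.02584810095605 y 60.68277084333016 0.006709307363635314
t 0.1 tcp [ 286.6 -610.6  240.3] F [ 0.1 -1.1  0.3] w 0.08691964297919673
 shift in target frame cm [ 32.79 -71.48   4.28] rotvec tool deg [-0.1   0.02 14.34]
scene base ctr fx [552.34380386  61.6938598    0.        ]
module 226 [[526.5  34.3  88.3]
 [562.6  54.8  94.1]
 [596.   81.4  96.8]]
knob 21 [498.3874634   45.88094998 192.33404113] [514.17350583  61.52619823 210.74634209] [495.9349441   61.20574666 199.7517279 ] 1.2686005361708346
cheeks 320 [[601.   37.8 111. ]
 [648.4  57.6 142.1]
 [667.7  76.2 161.4]]
bar slope -20.10574864901527 y 57.29116043495556 0.0031418252839402333
t 0.1 tcp [ 286.6 -610.6  240.3] F [ 0.1 -1.1  0.3] w 0.08691964297919673
 shift in target frame cm [ 32.88 -71.47   4.05] rotvec tool deg [-0.1   0.02 14.34]
```

>>> {"api": "send_rows", "payload": {"steps": [[[0,0,-2],[0,0,7.16],8.7],[[0,0,-2],[0,0,7.16],8.7],[[4,0,0],[0,0,0],8.7],[[4,0,0],[0,0,0],8.7],[[4,0,0],[0,0,0],8.7],[[3,-2.8,0],[0,0,0],8.7],[[3,-2.8,0],[0,0,0],8.7],[[3,-2.8,0],[0,0,0],8.7],[[3,-2.8,0],[0,0,0],8.7],[[3,-2.8,0],[0,0,0],8.7],[[3,-2.8,0],[0,0,0],8.7],[[2.8,-3,0],[0,0,0],8.7]]}}

```text
time_s: 1.1
tcp_pos: [0.5727, -0.3532, 0.2807]
orientation: [-0.0, 0.996, 0.094, -0.0]
contact_force: [0.9, -0.5, -0.6]
gripper_width: 0.0872
gripper_force: 0.0
```

>>> {"api": "send_rows", "payload": {"steps": [[[0,-4,0],[0,0,0],8.7],[[0,-4,0],[0,0,0],8.7],[[0,-4,0],[0,0,0],8.7],[[0,-4,0],[0,0,0],8.7],[[0,-4,0],[0,0,0],8.7],[[0,-4,0],[0,0,0],8.7],[[0,-4,0],[0,0,0],8.7],[[0,-4,0],[0,0,0],8.7],[[0,-4,0],[0,0,0],8.7],[[0,-4,0],[0,0,0],8.7],[[0,-4,0],[0,0,0],8.7],[[0,-4,0],[0,0,0],8.7]]}}

```text
time_s: 2.1
tcp_pos: [0.4807, 0.1181, 0.2811]
orientation: [0.0, 0.996, 0.094, -0.0]
contact_force: [0.3, 0.3, 0.7]
gripper_width: 0.0875
gripper_force: 0.0
```

Run:
```python
from h import *
delta(unfx(np.array([.4953,.0613,.198])))
```

```text
t 2.1 tcp [480.7 118.1 281.1] F [0.3 0.3 0.7] w 0.08751079252908214
 shift in target frame cm [ 0.1  -3.54  8.31] rotvec tool deg [0.02 0.01 0.01]
```

>>> {"api": "send_rows", "payload": {"steps": [[[0.1,-3.5,0],[0,0,0],8.7],[[0,0,2.8],[0,0,0],8.7],[[0,0,2.8],[0,0,0],8.7],[[0,0,2.7],[0,0,0],8.7],[[0,0,0],[0,0,0],5],[[0,0,0],[0,0,0],4],[[0,0,0],[0,0,0],3.6],[[0,0,0],[0,0,0],3.4]]}}

```text
time_s: 2.77
tcp_pos: [0.4773, 0.1514, 0.2001]
orientation: [-0.0, 0.996, 0.094, 0.002]
contact_force: [-0.4, 0.5, 0.3]
gripper_width: 0.0677
gripper_force: 0.0
```

Run:
```python
from h import *
im,d,P=cloud('wrist'); save('w1',im)
delta(unfx(np.array([.4953,.0613,.198])))
```

```text
t 2.8167 tcp [477.3 151.4 200. ] F [-0.4  0.5  0.4] w 0.06414450442758982
 shift in target frame cm [-0.19 -0.2   0.2 ] rotvec tool deg [-0.02 -0.2  -0.01]
```

View pics/w1.png

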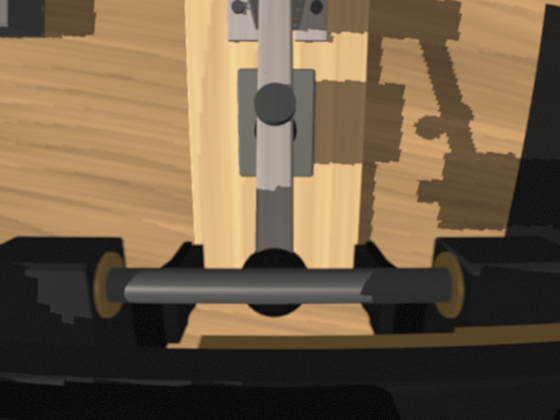

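The wrist picture shows the knob at (275,280), centred between the fingers, with the bar running up to the hinge. I close the gripper.

>>> {"api": "send_rows", "payload": {"steps": [[[-0.15,-0.1,0.2],[0,0,0],3.4],[[0,0,0],[0,0,0],3.4],[[0,0,0],[0,0,0],2],[[0,0,0],[0,0,0],1],[[0,0,0],[0,0,0],0],[[0,0,0],[0,0,0],0],[[0,0,0],[0,0,0],0],[[0,0,0],[0,0,0],0],[[0,0,0],[0,0,0],0]]}}

```text
time_s: 3.57
tcp_pos: [0.4743, 0.1526, 0.1963]
orientation: [-0.001, 0.996, 0.095, 0.0]
contact_force: [-0.8, 3.1, 0.3]
gripper_width: 0.0278
gripper_force: 30.0
```

Run:
```python
from h import *
h=np.array([.6478,.0613,.135])
s=manip.observe(); f=fx(s['tcp_pos']); print(f,s['contact_force'],s['gripper_width'],s['gripper_force'])
d=h-f; a0=np.arctan2(-d[2],d[0]); print('rad',np.hypot(d[0],d[2]),a0)
a=np.linspace(a0,np.pi/2,19); p=np.stack([-.165*np.cos(a),.165*np.sin(a)],1)*100
print(np.round(np.diff(p,axis=0),2).tolist())
```

```text
[0.49453739 0.06101778 0.19634521] [-0.83999316  3.14863335  0.25353059] 0.027751222091194332 29.99767379835248
rad 0.16508380463943803 0.38073227760531236
[[0.44, 1.0], [0.5, 0.97], [0.57, 0.93], [0.63, 0.89], [0.68, 0.85], [0.74, 0.8], [0.79, 0.75], [0.84, 0.7], [0.88, 0.64], [0.92, 0.58], [0.96, 0.52], [0.99, 0.45], [1.02, 0.39], [1.04, 0.32], [1.06, 0.25], [1.08, 0.18], [1.09, 0.11], [1.09, 0.04]]
```

>>> {"api": "send_rows", "payload": {"steps": [[[0.44,0,-1.0],[0,0,0],0],[[0.5,0,-0.97],[0,0,0],0],[[0.57,0,-0.93],[0,0,0],0],[[0.63,0,-0.89],[0,0,0],0],[[0.68,0,-0.85],[0,0,0],0],[[0.74,0,-0.8],[0,0,0],0],[[0.79,0,-0.75],[0,0,0],0],[[0.84,0,-0.7],[0,0,0],0],[[0.88,0,-0.64],[0,0,0],0]]}}

```text
time_s: 4.32
tcp_pos: [0.5333, 0.1636, 0.2712]
orientation: [-0.0, 0.996, 0.095, -0.002]
contact_force: [-1.1, 3.9, -6.6]
gripper_width: 0.0283
gripper_force: 30.0
```

>>> {"api": "send_rows", "payload": {"steps": [[[0.92,0,-0.58],[0,0,0],0],[[0.96,0,-0.52],[0,0,0],0],[[0.99,0,-0.45],[0,0,0],0],[[1.02,0,-0.39],[0,0,0],0],[[1.04,0,-0.32],[0,0,0],0],[[1.06,0,-0.25],[0,0,0],0],[[1.08,0,-0.18],[0,0,0],0],[[1.09,0,-0.11],[0,0,0],0],[[1.09,0,-0.04],[0,0,0],0],[[0,0,0],[0,0,0],0]]}}

```text
time_s: 5.15
tcp_pos: [0.6259, 0.181, 0.2998]
orientation: [-0.0, 0.996, 0.094, -0.0]
contact_force: [1.0, 3.5, -1.5]
gripper_width: 0.0283
gripper_force: 30.0
```

Run:
```python
from h import *
s=manip.observe(); print(fx(s['tcp_pos']),s['gripper_width'])
im,d,P=cloud('scene'); save('s2',im[100:300,200:480].repeat(2,0).repeat(2,1))
im=im.astype(int); F=fx(P)*1000
b=(abs(F[...,0]-648)<40)&(abs(F[...,1]-61)<12)&(F[...,2]>160)&(F[...,2]<275)
q=F[b]; print(len(q))
for z in range(160,280,10):
    k=q[abs(q[:,2]-z)<5]; print(z,len(k),k.size and np.percentile(k,[10,50,90],0)[:,:2].round(1).tolist())
```

```text
[0.64876768 0.06054268 0.29977033] 0.02831124951407378
292
160 11 [[645.6, 53.3], [654.9, 55.9], [656.6, 65.5]]
170 20 [[649.9, 52.1], [654.2, 56.1], [656.4, 65.1]]
180 19 [[650.6, 51.5], [654.4, 54.5], [656.7, 62.9]]
190 23 [[649.9, 52.4], [653.8, 58.0], [656.2, 66.3]]
200 22 [[647.7, 51.9], [653.8, 57.6], [654.5, 66.4]]
210 17 [[646.5, 52.2], [653.4, 55.4], [655.9, 65.0]]
220 29 [[633.0, 51.7], [655.6, 54.6], [660.5, 61.2]]
230 52 [[626.9, 51.1], [652.0, 54.5], [661.7, 63.5]]
240 31 [[628.3, 52.8], [651.0, 56.3], [655.9, 63.3]]
250 21 [[651.9, 52.2], [653.7, 58.4], [658.4, 64.3]]
260 25 [[650.7, 51.4], [654.4, 57.0], [657.4, 64.2]]
270 22 [[649.0, 51.0], [654.6, 56.1], [656.6, 64.6]]
```

View pics/s2.png

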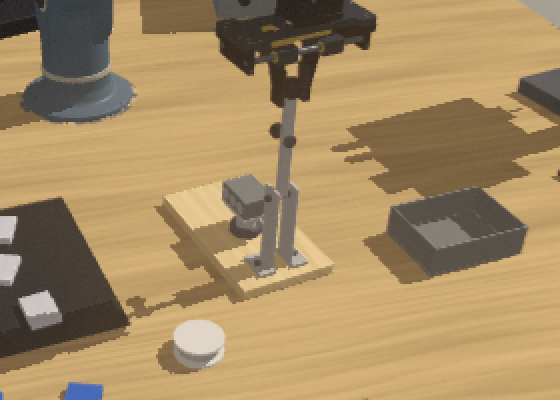

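The enlarged scene view shows the arm upright at (285,150), gripped at the knob. Its far face stays at x≈654 mm all the way up, so it is vertical. The foot points toward the robot at (277,130). I release, rise and head for the shim.

>>> {"api": "send_rows", "payload": {"steps": [[[0,0,0],[0,0,0],8.7],[[0,0,0],[0,0,0],8.7],[[0,0,0],[0,0,0],8.7],[[0,0,0],[0,0,0],8.7],[[0,0,-3.5],[0,0,0],8.7],[[0,0,-4],[0,0,0],8.7],[[0,4,0],[0,0,0],8.7],[[0,4,0],[0,0,0],8.7],[[0,4,0],[0,0,0],8.7],[[0,4,0],[0,0,0],8.7],[[0,4,0],[0,0,0],8.7],[[0,4,0],[0,0,0],8.7]]}}

```text
time_s: 6.2
tcp_pos: [0.6696, -0.0581, 0.3756]
orientation: [0.001, 0.996, 0.094, 0.0]
contact_force: [0.5, -0.5, -0.1]
gripper_width: 0.0865
gripper_force: 0.0
```

Run:
```python
from h import *
delta([.6366,-.1676,.1])
im,d,P=cloud('top'); save('t2',im[160:300,180:400].repeat(3,0).repeat(3,1)); F=fx(P)*1000
m=(abs(F[...,0]-558)<55)&(abs(F[...,1]-61)<45)
q=F[m&(abs(F[...,2]-93)<5)]; r=cv2.minAreaRect(q[:,:2].astype(np.float32)); print('module',len(q),r,np.percentile(q,[3,50,97],0).round(1),'z mean',np.median(q[:,2]))
b=(abs(F[...,0]-648)<40)&(abs(F[...,1]-61)<25)&(F[...,2]>285); q=F[b]; print('knob',len(q),q.mean(0),q.max(0))
reg=np.zeros((420,560),bool); reg[170:230,310:365]=1
q=P[reg&(im.min(-1)>100)]*1000; print(len(q),q.mean(0) if len(q) else '')
```

```text
t 6.2 tcp [669.6 -58.1 375.6] F [ 0.5 -0.5 -0.1] w 0.08648664665485195
 shift in target frame cm [-5.29 10.14 27.56] rotvec tool deg [ 0.09 -0.01 -0.03]
module 417 ((557.5074462890625, 60.98358154296875), (69.76431274414062, 51.039703369140625), 0.0241205133497715) [[524.6  36.8  88.8]
 [556.8  60.4  93.6]
 [590.3  84.   97.4]] z mean 93.58678175748936
knob 126 [646.84778534  59.36604553 309.61138688] [662.06269003  75.07661697 319.23880213]
60 [ 551.11568017 -192.87134745  164.10480166]
```

View pics/t2.png

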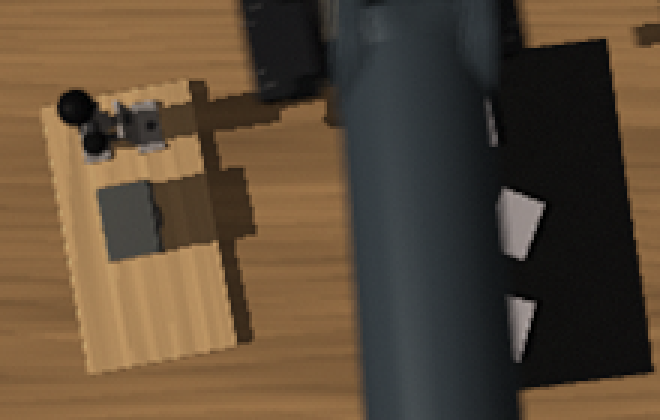

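The enlarged top view shows the arm standing upright, knob at (75,108), with the module clear at (130,220). The module's centre is (557.5, 61.0) mm in fixture axes and its top is about 93 mm high. That leaves a 7 mm gap, so one shim is needed.

>>> {"api": "send_rows", "payload": {"steps": [[[-1.6,3.4,0],[0,0,0],8.7],[[-1.6,3.4,0],[0,0,0],8.7],[[-2.1,3.3,0],[0,0,0],8.7],[[0,0,4],[0,0,0],8.7],[[0,0,4],[0,0,0],8.7],[[0,0,4],[0,0,0],8.7],[[0,0,4],[0,0,0],8.7],[[0,0,4],[0,0,0],8.7],[[0,0,4],[0,0,0],8.7],[[0,0,0],[0,0,0],8.7]]}}

```text
time_s: 7.08
tcp_pos: [0.6307, -0.1641, 0.1267]
orientation: [-0.002, 0.996, 0.094, -0.008]
contact_force: [-1.3, -0.5, -1.7]
gripper_width: 0.0866
gripper_force: 0.0
```

Run:
```python
from h import *
im,d,P=cloud('wrist'); save('w2',im)
m=(im.min(-1)>90)&(abs(P[...,0]-.6366)<.045)&(abs(P[...,1]+.1676)<.045)&(abs(P[...,2]-.015)<.006)
m=cv2.morphologyEx(m.astype(np.uint8),cv2.MORPH_OPEN,np.ones((5,5)))>0
q=P[m]*1000; r=cv2.minAreaRect(q[:,:2].astype(np.float32)); print(len(q),r,np.median(q[:,2]),q.mean(0))
delta([.6366,-.1676,.0245])
```

```text
5325 ((636.3896484375, -167.0015869140625), (60.52143478393555, 44.04267120361328), 10.246299743652344) 14.35915166423124 [ 637.67952682 -166.74600557   14.34962081]
t 7.1333 tcp [ 633.5 -164.4  131.1] F [ 0.2 -0.3  0.2] w 0.08687990516691078
 shift in target frame cm [ 0.25  0.37 10.66] rotvec tool deg [-0.17  0.52  0.01]
```

View pics/w2.png

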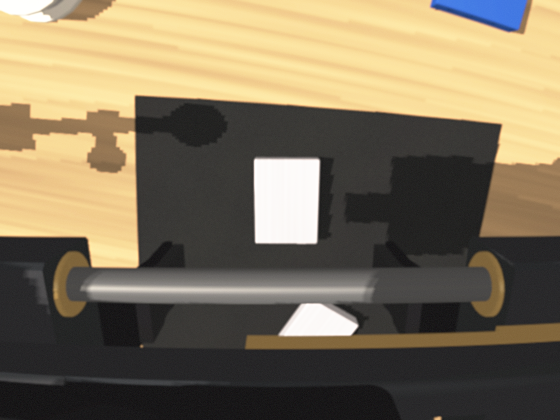

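The wrist view shows the grey shim square to the gripper at (287,200), away from the blue plate at (482,8). It measures 60.5 x 44 mm at (636.4,-167.0).

>>> {"api": "send_rows", "payload": {"steps": [[[0,0,2],[0,0,0],8.7],[[0,0,2],[0,0,0],8.7],[[0,0,1.5],[0,0,0],8.7],[[0,0,0],[0,0,0],8.7],[[0,0,0],[0,0,0],8.7]]}}

```text
time_s: 7.55
tcp_pos: [0.6383, -0.1648, 0.0825]
orientation: [0.001, 0.996, 0.094, 0.001]
contact_force: [0.3, 0.0, 0.3]
gripper_width: 0.087
gripper_force: 0.0
```

Run:
```python
from h import *
delta([.6364,-.1670,.0245])
```

```text
t 7.55 tcp [ 638.3 -164.8   82.5] F [0.3 0.  0.3] w 0.08704544662248463
 shift in target frame cm [-0.23  0.18  5.8 ] rotvec tool deg [ 0.09 -0.16  0.01]
```

>>> {"api": "send_rows", "payload": {"steps": [[[-0.23,0.18,2],[0,0,-0.3],8.7],[[0,0,2],[0,0,0],8.7],[[0,0,1.8],[0,0,0],8.7],[[0,0,0],[0,0,0],7],[[0,0,0],[0,0,0],6],[[0,0,0],[0,0,0],5.5],[[0,0,0],[0,0,0],5]]}}

```text
time_s: 8.13
tcp_pos: [0.636, -0.1668, 0.0239]
orientation: [0.0, 0.995, 0.097, 0.001]
contact_force: [0.3, -0.2, 0.4]
gripper_width: 0.0679
gripper_force: 0.0
```

Run:
```python
from h import *
delta([.6364,-.1670,.0245])
```

```text
t 8.1333 tcp [ 636.  -166.8   23.9] F [ 0.3 -0.2  0.4] w 0.06794430650088891
 shift in target frame cm [ 0.03  0.03 -0.06] rotvec tool deg [ 0.07 -0.14  0.32]
```

>>> {"api": "send_rows", "payload": {"steps": [[[0,0,0],[0,0,0],3],[[0,0,0],[0,0,0],2],[[0,0,0],[0,0,0],0],[[0,0,0],[0,0,0],0],[[0,0,0],[0,0,0],0],[[0,0,0],[0,0,0],0],[[0,0,-1],[0,0,0],0],[[0,0,-2],[0,0,0],0],[[0,0,-3],[0,0,0],0]]}}

```text
time_s: 8.88
tcp_pos: [0.6327, -0.1661, 0.0802]
orientation: [-0.001, 0.995, 0.097, -0.003]
contact_force: [1.1, 0.6, -0.2]
gripper_width: 0.0435
gripper_force: 30.0
```

Run:
```python
from h import *
delta(unfx(np.array([.5575,.061,.16])))
```

```text
t 8.8833 tcp [ 632.7 -166.1   80.2] F [ 1.1  0.6 -0.2] w 0.04352758677518241
 shift in target frame cm [ -3.29 -34.27  -7.98] rotvec tool deg [-0.15  0.33  0.33]
```

>>> {"api": "send_rows", "payload": {"steps": [[[-1.5,0,-2.5],[0,0,0.3],0],[[-1.5,0,-2.5],[0,0,0],0],[[-0.3,0,-2.6],[0,0,0],0],[[0,-3.5,0],[0,0,0],0],[[0,-3.5,0],[0,0,0],0],[[0,-3.5,0],[0,0,0],0],[[0,-3.5,0],[0,0,0],0],[[0,-3.5,0],[0,0,0],0],[[0,-3.5,0],[0,0,0],0],[[0,-3.5,0],[0,0,0],0],[[0,-3.5,0],[0,0,0],0],[[0,-3,0],[0,0,0],0]]}}

```text
time_s: 9.88
tcp_pos: [0.5434, 0.1343, 0.1586]
orientation: [-0.0, 0.995, 0.095, 0.0]
contact_force: [-0.6, 0.3, -0.1]
gripper_width: 0.0436
gripper_force: 30.0
```

>>> {"api": "send_rows", "payload": {"steps": [[[0,-2,0],[0,0,0],0],[[0,-1,0],[0,0,0],0],[[0,0,0],[0,0,0],0],[[0,0,0],[0,0,0],0],[[0,0,0],[0,0,0],0]]}}

```text
time_s: 10.3
tcp_pos: [0.5393, 0.1588, 0.1579]
orientation: [0.001, 0.996, 0.093, -0.0]
contact_force: [0.7, -0.3, -0.3]
gripper_width: 0.0436
gripper_force: 30.0
```

Run:
```python
from h import *
im,d,P=cloud('wrist'); save('w3',im)
delta(unfx(np.array([.5575,.061,.1145])))
F=fx(P)*1000
for zz in (93,133+5):
  m=(abs(F[...,2]-zz)<12)&(abs(F[...,0]-557)<60)&(abs(F[...,1]-61)<30); q=F[m]
  if len(q): print(zz,len(q),np.percentile(q,[2,50,98],0).round(1).tolist())
```

```text
t 10.35 tcp [539.3 158.6 157.9] F [ 0.3 -0.1 -0.7] w 0.04353330301003968
 shift in target frame cm [-0.2  -0.62  4.34] rotvec tool deg [ 0.08  0.01 -0.18]
93 2111 [[568.0, 37.9, 85.4], [587.0, 61.0, 92.8], [593.0, 86.5, 94.2]]
138 5505 [[532.6, 34.4, 140.5], [572.7, 56.9, 149.5], [590.8, 81.7, 150.0]]
```

View pics/w3.png

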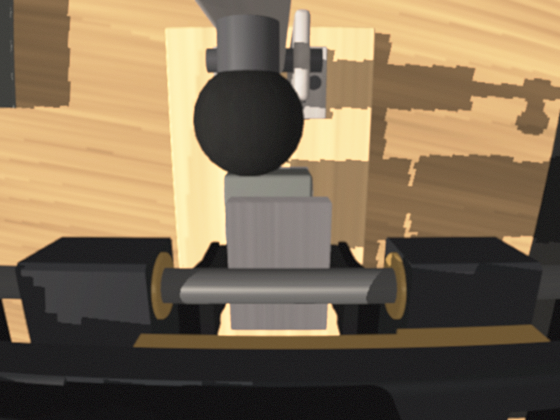

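The wrist view shows the held shim at (279,262) and the module top behind it at (268,185). The black dome at (248,120) is the clamp foot, close to the camera. Before descending I check the clearance there and the alignment more exactly.

Run:
```python
from h import *
im,d,P=cloud('wrist'); F=fx(P)*1000; c=eyes.get_calibration('wrist'); s=manip.observe()
print('cam fx',fx(c['T'][:3,3])*1000,'tcp fx',fx(s['tcp_pos'])*1000)
print('foot',np.nanmin(F[70:170,200:300],axis=(0,1)),F[120,248],d[120,248])
for v in (205,215,225,235,245): 
    k=[u for u in range(200,360) if abs(F[v,u,2]-149)<4 and im[v,u].min()>60]; print('shim',v,k[0],k[-1],F[v,k[0]+1].round(1),F[v,k[-1]-1].round(1))
for v in (178,184,190):
    k=[u for u in range(200,360) if abs(F[v,u,2]-93)<4]; print('mod',v,k[0],k[-1],F[v,k[0]+1].round(1),F[v,k[-1]-1].round(1))
for u in (240,300):
    for zz in (149,93):
        k=[v for v in range(150,340) if abs(F[v,u,2]-zz)<4]; print('col',u,zz,k[0],k[-1],F[k[0]+1,u].round(1),F[k[-1]-1,u].round(1))
```

```text
cam fx [625.5339435   55.86120744 300.54621807] tcp fx [559.53961054  54.96917944 157.87329975]
foot [585.73973574  39.95822288  14.85147685] [624.72947989  60.78419133 235.33210551] 0.06340874
shim 205 226 331 [589.5  76.9 149.5] [589.5  34.5 150.5]
shim 215 226 331 [585.2  77.  149.5] [584.8  34.1 148.7]
shim 225 227 331 [581.2  76.6 150.7] [580.5  34.  148.8]
shim 235 227 330 [576.9  76.8 150.7] [576.6  34.5 150.5]
shim 245 227 330 [572.3  77.  150.5] [571.9  34.3 149.7]
mod 178 223 311 [591.3  86.   92.3] [591.2  38.   92.7]
mod 184 224 311 [587.8  85.6  91.9] [587.7  37.9  92.3]
mod 190 224 311 [584.6  85.6  92.9] [584.3  37.9  92.6]
col 240 149 201 329 [590.6  71.5 149.2] [532.5  73.2 150.2]
col 240 93 177 196 [591.2  77.1  91.7] [581.6  77.3  92.6]
col 300 149 200 329 [590.7  46.7 148. ] [531.5  46.  148.7]
col 300 93 174 196 [592.6  43.5  91.1] [581.5  43.5  92.8]
```

>>> {"api": "send_rows", "payload": {"steps": [[[-0.3,-0.62,0],[0,0,-0.15],0],[[0,0,1],[0,0,0],0],[[0,0,1],[0,0,0],0],[[0,0,1],[0,0,0],0],[[0,0,0.7],[0,0,0],0],[[0,0,0],[0,0,0],0],[[0,0,0],[0,0,0],0],[[0,0,0],[0,0,0],0]]}}

```text
time_s: 11.07
tcp_pos: [0.5348, 0.1668, 0.121]
orientation: [-0.0, 0.995, 0.096, 0.0]
contact_force: [-0.5, -0.4, -0.3]
gripper_width: 0.0436
gripper_force: 30.0
```

Run:
```python
from h import *
delta(unfx(np.array([.5575,.061,.1142])))
im,d,P=cloud('wrist'); F=fx(P)*1000
for v in (205,225,245): 
    k=[u for u in range(200,360) if abs(F[v,u,2]-112)<4 and im[v,u].min()>60]; print('shim',v,F[v,k[0]+1].round(1),F[v,k[-1]-1].round(1))
for u in (240,300):
        k=[v for v in range(150,340) if abs(F[v,u,2]-112)<4]; print('col',F[k[0]+1,u].round(1),F[k[-1]-1,u].round(1))
        k=[v for v in range(140,340) if abs(F[v,u,2]-93)<4]; print('mod',k and (F[k[0]+1,u].round(1),F[k[-1]-1,u].round(1)))
```

```text
t 11.0667 tcp [534.8 166.8 121. ] F [-0.5 -0.4 -0.3] w 0.04361434722794852
 shift in target frame cm [0.09 0.26 0.68] rotvec tool deg [-0.01 -0.02  0.17]
shim 205 [586.4  85.9 112.5] [586.7  43.4 113.3]
shim 225 [578.1  85.6 113.5] [578.   43.1 113. ]
shim 245 [569.   86.  112.6] [569.2  43.2 113. ]
col [587.8  80.6 111. ] [529.8  81.8 113.7]
mod (array([592.3,  82.4,  91.4]), array([586.4,  82.5,  92.5]))
col [585.9  55.8 113.6] [530.   54.8 113.9]
mod []
```

>>> {"api": "send_rows", "payload": {"steps": [[[0,0.26,0],[0,0,0.15],0],[[0,0,0.3],[0,0,0],0],[[0,0,0.2],[0,0,0],0],[[0,0,0.1],[0,0,0],0],[[0,0,0],[0,0,0],0],[[0,0,0],[0,0,0],0]]}}

```text
time_s: 11.62
tcp_pos: [0.535, 0.1641, 0.1149]
orientation: [0.0, 0.996, 0.094, -0.0]
contact_force: [0.4, 1.0, -0.2]
gripper_width: 0.0437
gripper_force: 30.0
```

>>> {"api": "send_rows", "payload": {"steps": [[[0,0,0.05],[0,0,0],0],[[0,0,0.05],[0,0,0],0],[[0,0,0],[0,0,0],0]]}}

```text
time_s: 11.87
tcp_pos: [0.5351, 0.1641, 0.1139]
orientation: [0.0, 0.996, 0.094, 0.0]
contact_force: [-0.3, -0.0, -1.2]
gripper_width: 0.0435
gripper_force: 30.0
```

>>> {"api": "send_rows", "payload": {"steps": [[[0,0,0.05],[0,0,0],0],[[0,0,0.05],[0,0,0],0],[[0,0,0],[0,0,0],0],[[0,0,0],[0,0,0],0]]}}

```text
time_s: 12.2
tcp_pos: [0.5351, 0.1641, 0.1129]
orientation: [0.0, 0.996, 0.094, -0.0]
contact_force: [0.3, -0.2, -0.5]
gripper_width: 0.0436
gripper_force: 30.0
```

>>> {"api": "send_rows", "payload": {"steps": [[[0,0,0.05],[0,0,0],0],[[0,0,0.05],[0,0,0],0],[[0,0,0],[0,0,0],0],[[0,0,0],[0,0,0],0]]}}

```text
time_s: 12.53
tcp_pos: [0.5352, 0.164, 0.1128]
orientation: [0.0, 0.996, 0.094, 0.0]
contact_force: [-2.6, -1.8, 6.6]
gripper_width: 0.0435
gripper_force: 30.3
```

Contact came at TCP z 112.8 mm, so the module top is at about 92 mm and one shim is right. I release and back off.

>>> {"api": "send_rows", "payload": {"steps": [[[0,0,-0.05],[0,0,0],4.6],[[0,0,0],[0,0,0],5],[[0,0,0],[0,0,0],6],[[0,0,0],[0,0,0],7],[[0,0,0],[0,0,0],7],[[0,0,-1],[0,0,0],8],[[0,0,-2],[0,0,0],8.7],[[0,0,-2],[0,0,0],8.7],[[-3,0,-2],[0,0,0],8.7],[[-4,0,0],[0,0,0],8.7],[[-3,0,0],[0,0,0],8.7],[[0,0,-4],[0,0,0],8.7]]}}

```text
time_s: 13.53
tcp_pos: [0.4201, 0.1391, 0.2126]
orientation: [0.005, 0.995, 0.096, -0.015]
contact_force: [-2.2, -2.7, -2.8]
gripper_width: 0.0868
gripper_force: 0.0
```

>>> {"api": "send_rows", "payload": {"steps": [[[0,0,-4],[0,0,0],8.7],[[0,0,-4],[0,0,0],8.7],[[0,0,-4],[0,0,0],8.7],[[0,0,-4],[0,0,0],8.7],[[0,0,0],[0,0,0],8.7],[[0,0,0],[0,0,0],8.7]]}}

```text
time_s: 14.03
tcp_pos: [0.4376, 0.1459, 0.3856]
orientation: [-0.001, 0.996, 0.094, 0.003]
contact_force: [0.2, -0.1, -1.1]
gripper_width: 0.0869
gripper_force: 0.0
```

Run:
```python
from h import *
delta(unfx(np.array([.6487,.0605,.298])))
for n in ('wrist','scene'):
    im,d,P=cloud(n); F=fx(P)*1000
    q=F[(abs(F[...,0]-558)<40)&(abs(F[...,1]-61)<40)&(abs(F[...,2]-104)<4)]
    if len(q)>20: print(n,len(q),cv2.minAreaRect(q[:,:2].astype(np.float32)),np.median(q[:,2]),q.mean(0))
    q=F[(abs(F[...,0]-648)<30)&(abs(F[...,1]-61)<25)&(F[...,2]>285)&(im.max(-1)<80)]
    if len(q)>20: print(' knob',len(q),np.percentile(q,[2,50,98],0).round(1).tolist())
    save('r_'+n,im if n=='wrist' else im[120:260,260:400].repeat(4,0).repeat(4,1))
```

```text
t 14.0333 tcp [437.6 145.9 385.6] F [ 0.2 -0.1 -1.1] w 0.08694543706114863
 shift in target frame cm [19.15  0.08  8.76] rotvec tool deg [-0.03 -0.37  0.03]
wrist 2330 ((557.783447265625, 61.76515579223633), (43.930503845214844, 59.06447982788086), 89.94966125488281) 104.76269723436832 [557.86528062  61.76956496 104.76688492]
scene 169 ((560.52685546875, 59.55679702758789), (45.618431091308594, 62.68046188354492), 89.10826110839844) 105.74006879601127 [561.16443846  57.49666192 105.43448322]
 knob 82 [[648.3, 45.5, 292.2], [659.0, 54.2, 305.1], [664.8, 68.0, 314.5]]
```

View pics/r_wrist.png

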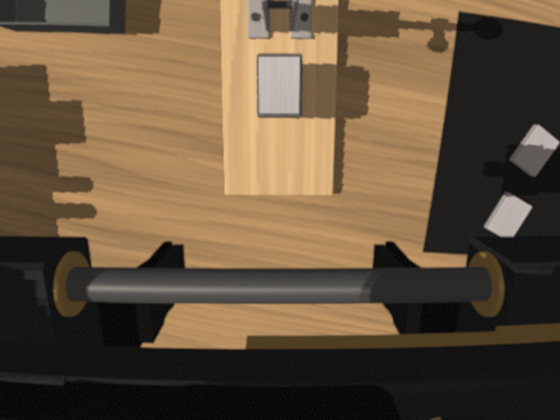

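The wrist view shows the shim square and centred on the module at (279,85): (557.8, 61.8) mm against the module's (557.5, 61.0). Next I regrip the knob.

>>> {"api": "send_rows", "payload": {"steps": [[[4,0,0],[0,-0.3,0],8.7],[[4,0,0],[0,0,0],8.7],[[4,0,0],[0,0,0],8.7],[[4,0,0],[0,0,0],8.7],[[3,0,0],[0,0,0],8.7],[[0,0,0],[0,0,0],8.7],[[0,0,0],[0,0,0],8.7],[[0,0,0],[0,0,0],8.7]]}}

```text
time_s: 14.8
tcp_pos: [0.6224, 0.1811, 0.3799]
orientation: [0.001, 0.995, 0.095, -0.004]
contact_force: [0.5, 0.6, 0.4]
gripper_width: 0.0867
gripper_force: 0.0
```

Run:
```python
from h import *
delta(unfx(np.array([.6487,.0605,.299])))
```

```text
t 14.8 tcp [622.4 181.1 379.9] F [0.5 0.6 0.4] w 0.08665174724002508
 shift in target frame cm [0.34 0.07 8.09] rotvec tool deg [0.01 0.51 0.07]
```

>>> {"api": "send_rows", "payload": {"steps": [[[0.3,0.07,0],[0,0.5,0],8.7],[[0,0,2.5],[0,0,0],8.7],[[0,0,2.5],[0,0,0],8.7],[[0,0,2],[0,0,0],8.7],[[0,0,1],[0,0,0],7],[[0,0,0],[0,0,0],6],[[0,0,0],[0,0,0],5]]}}

```text
time_s: 15.38
tcp_pos: [0.6266, 0.1809, 0.3026]
orientation: [-0.0, 0.996, 0.094, 0.002]
contact_force: [-0.2, -0.1, 1.1]
gripper_width: 0.0741
gripper_force: 0.0
```

Run:
```python
from h import *
delta(unfx(np.array([.6487,.0605,.299])))
```

```text
t 15.3833 tcp [626.6 180.9 302.6] F [-0.2 -0.1  1.1] w 0.07406355389608626
 shift in target frame cm [-0.07 -0.02  0.36] rotvec tool deg [ 0.01 -0.26  0.03]
```

>>> {"api": "send_rows", "payload": {"steps": [[[-0.05,0,0.3],[0,-0.2,0],4],[[0,0,0],[0,0,0],3],[[0,0,0],[0,0,0],1.5],[[0,0,0],[0,0,0],0],[[0,0,0],[0,0,0],0],[[0,0,0],[0,0,0],0],[[0,0,0],[0,0,0],0],[[0,0,0],[0,0,0],0],[[0,0,0],[0,0,0],0]]}}

```text
time_s: 16.13
tcp_pos: [0.6264, 0.1812, 0.2988]
orientation: [-0.0, 0.996, 0.094, 0.0]
contact_force: [-0.9, 0.2, 0.6]
gripper_width: 0.0278
gripper_force: 30.0
```

Run:
```python
from h import *
h=np.array([.6485,.0605,.135])
s=manip.observe(); f=fx(s['tcp_pos']); print(f,s['contact_force'],s['gripper_width'],s['gripper_force'])
d=h-f; a0=np.arctan2(-d[2],d[0]); r=np.hypot(d[0],d[2]);print(r,a0)
a=np.linspace(a0,0.09,23); p=np.stack([-r*np.cos(a),r*np.sin(a)],1)*100
print(np.round(np.diff(p,axis=0),2).tolist())
```

```text
[0.64923704 0.06058875 0.29878441] [-0.85867251  0.22753202  0.58453437] 0.027810091697495546 30.000797398388386
0.16378607334586076 1.5752963557548287
[[-1.11, -0.03], [-1.1, -0.11], [-1.09, -0.18], [-1.08, -0.25], [-1.06, -0.33], [-1.03, -0.4], [-1.0, -0.47], [-0.97, -0.53], [-0.93, -0.6], [-0.89, -0.66], [-0.84, -0.72], [-0.79, -0.77], [-0.74, -0.82], [-0.68, -0.87], [-0.62, -0.91], [-0.56, -0.95], [-0.49, -0.99], [-0.42, -1.02], [-0.35, -1.05], [-0.28, -1.07], [-0.21, -1.09], [-0.14, -1.1]]
```

>>> {"api": "send_rows", "payload": {"steps": [[[-1.11,0,0.03],[0,0,0],0],[[-1.1,0,0.11],[0,0,0],0],[[-1.09,0,0.18],[0,0,0],0],[[-1.08,0,0.25],[0,0,0],0],[[-1.06,0,0.33],[0,0,0],0],[[-1.03,0,0.4],[0,0,0],0],[[-1.0,0,0.47],[0,0,0],0],[[-0.97,0,0.53],[0,0,0],0],[[-0.93,0,0.6],[0,0,0],0],[[-0.89,0,0.66],[0,0,0],0],[[-0.84,0,0.72],[0,0,0],0]]}}

```text
time_s: 17.05
tcp_pos: [0.518, 0.1609, 0.2565]
orientation: [-0.001, 0.996, 0.095, 0.002]
contact_force: [1.8, 1.4, 0.1]
gripper_width: 0.0281
gripper_force: 30.0
```

>>> {"api": "send_rows", "payload": {"steps": [[[-0.79,0,0.77],[0,0,0],0],[[-0.74,0,0.82],[0,0,0],0],[[-0.68,0,0.87],[0,0,0],0],[[-0.62,0,0.91],[0,0,0],0],[[-0.56,0,0.95],[0,0,0],0],[[-0.49,0,0.99],[0,0,0],0],[[-0.42,0,1.02],[0,0,0],0],[[-0.35,0,1.05],[0,0,0],0],[[-0.28,0,1.07],[0,0,0],0],[[-0.21,0,1.09],[0,0,0],0],[[0,0,0],[0,0,0],0],[[0,0,0],[0,0,0],0]]}}

```text
time_s: 18.05
tcp_pos: [0.4657, 0.151, 0.1586]
orientation: [-0.0, 0.996, 0.095, -0.001]
contact_force: [0.4, 5.5, -2.0]
gripper_width: 0.0282
gripper_force: 30.1
```

Run:
```python
from h import *
s=manip.observe(); f=fx(s['tcp_pos']); print(f,s['contact_force'],s['gripper_width'],'ang',np.arcsin((f[2]-.135)/.165))
delta(unfx(np.array([.6485-.1645,.0605,.135+.1645*.045])))
```

```text
[0.48575367 0.0610505  0.15864036] [ 0.38774174  5.47920857 -2.0318872 ] 0.028247176982569604 ang 0.1437696730220467
t 18.05 tcp [465.7 151.  158.6] F [ 0.4  5.5 -2. ] w 0.028247176982569604
 shift in target frame cm [-0.18  0.06  1.62] rotvec tool deg [-0.07  0.14  0.07]
```

>>> {"api": "send_rows", "payload": {"steps": [[[-0.1,-0.05,0.5],[0,0,0],0],[[-0.05,0,0.5],[0,0,0],0],[[-0.02,0,0.2],[0,0,0],0],[[0,0,0],[0,0,0],0],[[0,0,0],[0,0,0],0]]}}

```text
time_s: 18.47
tcp_pos: [0.4643, 0.1507, 0.1475]
orientation: [-0.0, 0.996, 0.095, -0.001]
contact_force: [-2.1, 5.4, -3.7]
gripper_width: 0.028
gripper_force: 30.0
```

>>> {"api": "send_rows", "payload": {"steps": [[[0,0,0.1],[0,0,0],0],[[0,0,0.1],[0,0,0],0],[[0,0,0.1],[0,0,0],0],[[0,0,0],[0,0,0],0],[[0,0,0],[0,0,0],0]]}}

```text
time_s: 18.88
tcp_pos: [0.4641, 0.1507, 0.1449]
orientation: [-0.0, 0.996, 0.094, -0.001]
contact_force: [-3.0, 4.5, 0.3]
gripper_width: 0.0279
gripper_force: 29.9
```

>>> {"api": "send_rows", "payload": {"steps": [[[0,0,0.1],[0,0,0],0],[[0,0,0.1],[0,0,0],0],[[0,0,0],[0,0,0],0],[[0,0,0],[0,0,0],0]]}}

```text
time_s: 19.22
tcp_pos: [0.464, 0.1507, 0.1429]
orientation: [0.0, 0.996, 0.094, -0.001]
contact_force: [-2.6, 4.7, -0.3]
gripper_width: 0.0281
gripper_force: 29.9
```

>>> {"api": "send_rows", "payload": {"steps": [[[0,0,0.1],[0,0,0],0],[[0,0,0],[0,0,0],0],[[0,0,0],[0,0,0],0],[[0,0,0],[0,0,0],0]]}}

```text
time_s: 19.55
tcp_pos: [0.4639, 0.1507, 0.1419]
orientation: [0.0, 0.996, 0.095, -0.001]
contact_force: [-2.7, 4.4, -0.2]
gripper_width: 0.0281
gripper_force: 29.9
```

>>> {"api": "send_rows", "payload": {"steps": [[[0,0,0.1],[0,0,0],0],[[0,0,0],[0,0,0],0],[[0,0,0],[0,0,0],0],[[0,0,0],[0,0,0],0]]}}

```text
time_s: 19.88
tcp_pos: [0.4639, 0.1507, 0.1409]
orientation: [0.0, 0.996, 0.094, -0.001]
contact_force: [-3.0, 5.1, 0.7]
gripper_width: 0.028
gripper_force: 29.9
```

>>> {"api": "send_rows", "payload": {"steps": [[[0,0,0.1],[0,0,0],0],[[0,0,0],[0,0,0],0],[[0,0,0],[0,0,0],0],[[0,0,0],[0,0,0],0]]}}

```text
time_s: 20.22
tcp_pos: [0.4639, 0.1507, 0.1403]
orientation: [0.0, 0.996, 0.094, -0.001]
contact_force: [-4.0, 4.1, 3.1]
gripper_width: 0.0282
gripper_force: 29.7
```

>>> {"api": "send_rows", "payload": {"steps": [[[0,0,0.1],[0,0,0],0],[[0,0,0],[0,0,0],0],[[0,0,0],[0,0,0],0],[[0,0,0],[0,0,0],0]]}}

```text
time_s: 20.55
tcp_pos: [0.4639, 0.1506, 0.1399]
orientation: [0.0, 0.996, 0.094, -0.001]
contact_force: [-6.1, 3.4, 8.9]
gripper_width: 0.0277
gripper_force: 29.4
```

>>> {"api": "send_rows", "payload": {"steps": [[[0,0,0.1],[0,0,0],0],[[0,0,0],[0,0,0],0],[[0,0,0],[0,0,0],0],[[0,0,0],[0,0,0],0]]}}

```text
time_s: 20.88
tcp_pos: [0.4639, 0.1507, 0.1396]
orientation: [0.0, 0.996, 0.094, -0.001]
contact_force: [-7.2, 2.9, 14.3]
gripper_width: 0.0279
gripper_force: 29.0
```

>>> {"api": "send_rows", "payload": {"steps": [[[0,0,-0.05],[0,0,0],0],[[0,0,0],[0,0,0],0],[[0,0,0],[0,0,0],0],[[0,0,0],[0,0,0],0],[[0,0,0],[0,0,0],0],[[0,0,0],[0,0,0],0]]}}

```text
time_s: 21.38
tcp_pos: [0.4639, 0.1507, 0.1398]
orientation: [0.0, 0.996, 0.094, -0.001]
contact_force: [-7.1, 2.7, 11.9]
gripper_width: 0.0281
gripper_force: 29.2
```

Run:
```python
from h import *
im,d,P=cloud('scene'); F=fx(P)*1000; s=manip.observe(); print(fx(s['tcp_pos']),s['contact_force'])
q=F[(abs(F[...,0]-570)<55)&(abs(F[...,1]-61)<9)&(F[...,2]>125)&(F[...,2]<165)]; print(len(q),np.polyfit(q[:,0],q[:,2],1),q.mean(0))
q=F[(abs(F[...,0]-558)<40)&(abs(F[...,1]-61)<40)&(abs(F[...,2]-104)<5)]; print('shim',len(q),cv2.minAreaRect(q[:,:2].astype(np.float32)),np.median(q[:,2]))
save('fin',im[130:260,270:400].repeat(4,0).repeat(4,1))
```

```text
[0.48394855 0.0610799  0.13976623] [-7.35780643  2.769876   11.93249008]
151 [-4.21076443e-02  1.68353133e+02] [571.77980576  58.23793204 144.27683275]
shim 136 ((560.6895751953125, 55.49238586425781), (39.11576461791992, 63.26567459106445), 89.8150405883789) 105.62161981296236
```

View pics/fin.png

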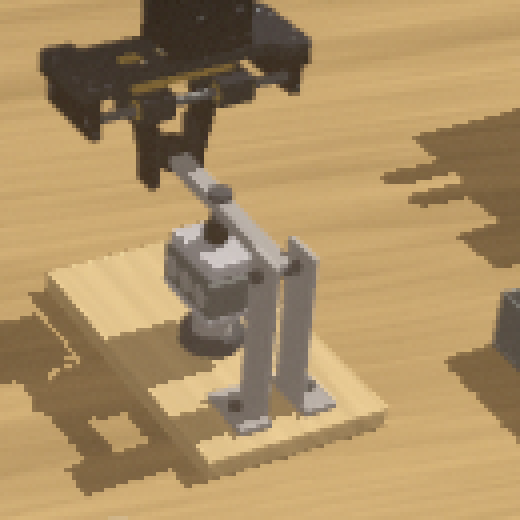

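The enlarged view shows the foot at (215,232) resting on the shim on the module. The bar's slope is 0.042 rad, matching closure on one shim rather than on the stop, and the knob is held with about 12 N down. I hand it in.

```bash
python3 -c "
from plant import job_done
print(job_done())"
```

```text
the job is handed in; nothing more can be done
None
```

The job is handed in: I swung the clamp arm upright, put one shim centred and square on the module, and closed the foot on it at about 0.04 rad, with the gripper still holding the knob and pressing down at about 12 N.

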